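# Take off the reverse-threaded fan nut

## Task

The kitchen fan is lying on its back for cleaning: take its black hexagonal blade nut off the shaft and stand it, open end down, in the shallow metal pan. The nut has a reverse thread, so it unscrews clockwise seen from above; let it rise as it turns, do not force it or pull on it while the thread still holds, and set it down gently in the pan. Keep the gripper off the fan and leave the jar, the mug and the brush alone.

Things in the scene. Friction and masses are not known exactly. Their poses are not given: they have to be found in the camera images.
- fan: fan head on its back, fixed, 318 mm across its steel rim (rim top 129 mm above the bench); white motor below, grey three-lobed blade no higher than 131 mm, round grey hub 68 mm across with its flat top 150 mm above the bench. Origin: under the centre, on the bench; z up along the shaft. Blade and shaft are locked and do not turn.
- shaft (a point): point on the fan's axis at the hub's flat top, where the nut is seated; z up. The 24 mm thick steel thread stands 30 mm above it, inside the nut. Coarse left-hand thread of untold pitch, about 2 mm of axial play: turned clockwise from above the nut climbs several mm and is free after roughly 0.3 to 0.5 of a turn; then it lifts straight off (30 mm above the seat clears the shaft).
- nut_center (a point): centre (half-way up) of the loose black hexagonal nut: 40 mm across flats, 46 mm across corners, 40 mm tall, closed on top (small bright disc), open below. Seated on the hub at the start: centre 170 mm, top 190 mm above the bench. Its z points up along its axis; its x is square to one pair of flats, the others follow every 60 degrees.
- nut: the same nut, about 60 g, smooth plastic; origin at the centre of its underside, 20 mm below its centre. It has about 1 mm of side play on the shaft and turns easily; more than about 30 N between it and the shaft (pulling, pushing, side load, tightening) damages the thread.
- pan: loose shallow open metal pan, 0.9 kg, 190 mm along its x, 160 mm along its y, 30 mm high, walls and floor 4 mm thick. Origin: centre of its underside, on the bench
- jar: bystander: glass jar, 64 mm across, 95 mm tall, standing; origin under its centre
- mug: bystander: white mug, 76 mm across with a handle, 85 mm tall; origin under its centre
- brush: bystander: hand brush lying on the bench
Mind the look-alikes: they are no part of the job. Of the things that look like the nut, the middle-sized one is meant.

How it is judged (in metres and radians):
On the way, in this order (a step that is already met when the one before it is completed fails the run):
1. the nut has climbed the thread by at least 5 mm (z of nut_center in the frame of fan above 0.175 m), for 0.05 s.
2. the nut is lifted clear of the shaft (z of nut_center in the frame of fan above 0.203 m), for 0.05 s.
At the end, for the whole second after the job is handed in: The nut stands open end down (axis within 0.15 rad of vertical) on the floor of the pan, its centre within 80 mm along the pan's x and 65 mm along its y of the pan's centre, released and at rest; the pan is flat on the bench (x of nut_center in the frame of pan between -0.08 and 0.08 m and y of nut_center in the frame of pan between -0.065 and 0.065 m and z of nut_center in the frame of pan between 0.015 and 0.03 m and angle between nut_center's own z axis and vertical below 0.15 rad and angle between pan's own z axis and vertical below 0.1 rad and height (world z) of pan below 0.01 m and linear speed of each of nut, pan below 0.02 m/s); the robot touches nothing.
It fails at once if the nut strains the thread: more than 30 N between nut and fan (contact force between nut and fan above 30 N).
It fails at once if the nut is let fall (further than about 20 mm) (contact force between the fingers and nut below 0.1 N and linear speed of nut above 0.65 m/s).
It fails at once if the nut is pressed or knocked into the pan with more than 40 N (contact force between nut and pan above 40 N).
It fails at once if the gripper presses on the fan with more than 15 N (contact force between any of the fingers, the arm and fan above 15 N).
It fails at once if jar, mug or brush moved by more than 30 mm (distance of any of jar, mug, brush from where it was at the start of the episode above 0.03 m).
It also fails if it takes over 72 s, if anything falls off the work surface, if the arm or the gripper's body presses on something with over 40 N, if the wrist force passes 120 N, or if a joint passes its speed limit or range.

## Robot

A 6-joint arm with a two-finger parallel gripper is mounted at the origin on the work surface. World frame = base frame: x ahead of the robot, y to its left, z up, the work surface at z = 0. Lengths are in m, angles in degrees, forces in N, time in s.
With the tool pointing down it reaches from about 0.25 to 0.725 m from the base axis. Payload 9.7 kg.
Tool frame: the origin (TCP) lies on the centre line of the jaws, within the pads' length; the fingertips stand 19 mm ahead of it and the grasp point (between the pads) is the TCP; z points along the fingers, y is the direction in which the jaws open and shut (so a half turn about z gives the same grasp; the last joint's range is limited). The gripper opens to 85 mm and grips with 20 to 120 N. Pads are 22 mm wide; open, the fingers measure 114 mm over their backs; the gripper's body (76 mm by 85 mm) begins 54 mm behind the grasp point. The pads swing forward as they close: fully open they stand 13 mm farther back than shut.
Start: joints at [-71.161, 4.979, 10.078, 95.1, 0, 90], TCP at [0.178, -0.521, 0.228] pointing down, gripper open.
Joint ranges: [-179.16, 179.16], [-48.56, 103.87], [-65.8, 70.77], [-126.05, 130.52], [-82.76, 87.17], [-180, 180]. Speed limits (degrees/s): [127.2, 127.2, 147.25, 180, 180, 180].

## Interface

Orientations are given as [roll, pitch, yaw] about the fixed x, y, z axes, in that order (R = Rz(yaw) Ry(pitch) Rx(roll)).
In Python, from workcell import bot gives the robot as it stands.
- The arm moves only by the tool servo_tool, never from a script. Its argument "motion" is a list that holds one entry, the list of rows, each a list of 6 numbers: the shift along the tool's x, y, z in mm, then the turn, a rotation vector about the tool's x, y, z in rad. A call has 1 to 5 rows; each row shifts and turns the commanded pose from where the row before left it, along the tool's axes as they then stand; what a row does not reach is not made up. A row lasts 1/10 s, in which the tool goes at most 50 mm and 8.59 degrees, less where a joint would pass 70% of its speed; a pose out of reach is approached as far as the arm can. A call is refused whole if a number of a shift passes 50 or a number of a turn 0.15, either way. A call with a gripper value outside its range is refused whole. "gripper" is the finger opening in mm, from 0 to 85.4, set as the call begins (left out, the last holds). The fingers move at their own pace and stop on an object; "newtons" is the grip in N (left out, the last holds). Time passes only in rows, so rows that do not move let the fingers close. It gives the time, the measured TCP pose, the force and the opening at its end, in the units of the state.
- bot.get_obs(): the state, without advancing time (a new reading comes with each control period).
- bot.camera(name): name is "scene" or "top"; returns a dict with "color" (384x512x3 uint8, red, green, blue), "fx", "fy", "cx", "cy" (pixels), "R" (3x3) and "t" (3): a world point X has camera coordinates R X + t. Camera axes: x right, y down, z forward; pixel columns grow to the right and rows downward; lengths in m; the calibration is good to about 2 mm. A picture is of the moment at which its call begins. There is no depth.
- bot.job_done(): hands the job in, once; it reports no verdict.
Trained networks look in a picture, given as the dict that the camera call returned (one of the last four; its "shot" number tells which), for a name from the list of things; names that differ only in an ending like _2 or _b are one class to them, and where a whole thing is asked for, a point or a joint stands for the part that bears it (a point fixed in the world has none). Each returns a list of dicts, best first, with "confidence" (0 to 1); they miss things now and then, are a little off and sometimes report something else, mostly with a low value. They report only what shows in the picture. A call takes as long as a camera call. They do not tell look-alikes from the thing itself.
- bot.look_for(picture, label): "rect" ([left, top, width, height] in pixels, round what is visible of it).
The state is a dict: "time": time; "q": joint angles; "qd": joint speeds; "joint_efforts": joint torques, N m; "ee_pos": TCP position; "tcp_rot": TCP orientation; "wrist_force": force on the tool from outside, world axes, zero at the start; "torque": the same for the moment, N m; "opening": finger opening in m.
Only numpy, scipy, OpenCV 4.12 (cv2) and the standard library are available. Lean on these libraries where they do the work, as an engineer would, in place of code of your own. Each camera call takes 0.05 s, during which the arm holds its last target.

## Working session

There is one attempt and no reset: what is moved stays moved. The work goes in short steps, Python scripts to look and compute and a tool call to move; the robot and the scene stay as the last step left them, time stands still between calls to the robot, and variables do not carry over. Pictures are saved under pics/ and viewed, and the job is handed in when it is done.

Besides the shell and the picture viewer there is one more tool, called by a JSON object that holds its "name" and its "arguments". servo_tool: Moves the arm, as the interface text tells. Its arguments: {"type":"object","properties":{"motion":{"type":"array","items":{"type":"array","items":{"type":"array","items":{"type":"number"}}}},"gripper":{"type":"number"},"newtons":{"type":"number"}},"required":["motion"]}

```bash
mkdir -p pics; ls; cat > h.py <<'E'
import numpy as np, cv2
from workcell import bot
def save(p,n): cv2.imwrite('pics/'+n,cv2.cvtColor(p if isinstance(p,np.ndarray) else p['color'],cv2.COLOR_RGB2BGR))
def ray(p,u,v,z):
    R=np.array(p['R']);t=np.array(p['t']);c=-R.T@t
    d=R.T@np.array([(u-p['cx'])/p['fx'],(v-p['cy'])/p['fy'],1])
    return c+d*(z-c[2])/d[2]
def proj(p,X):
    c=np.array(p['R'])@np.array(X)+np.array(p['t']);return p['fx']*c[0]/c[2]+p['cx'],p['fy']*c[1]/c[2]+p['cy']
E
python3 - <<'E'
from h import *
o=bot.get_obs();print(o)
for n in ['scene','top']:
    p=bot.camera(n);save(p,n+'0.png');np.save(n+'0.npy',p,allow_pickle=True)
    R=np.array(p['R']);print(n,p['fx'],-R.T@np.array(p['t']))
    for l in ['fan','nut','pan','jar','mug','brush']:
        print(l,[([round(float(x)) for x in r['rect']],round(r['confidence'],2)) for r in bot.look_for(p,l)])
E
```

```text
pics
{'time': 0.0, 'q': array([-7.11590952e+01,  5.01120103e+00,  1.00346022e+01,  9.50987063e+01,
       -1.72247166e-05,  9.00009546e+01]), 'qd': array([-0.05631736, -0.10254238,  0.02655263, -0.07065554,  0.15551145,
        0.0190795 ]), 'joint_efforts': array([ 3.84187020e-03, -5.20381737e+01,  4.64807153e+01,  1.62277330e-02,
        1.32387167e-04, -1.52775021e-05]), 'ee_pos': array([ 0.17754483, -0.52031685,  0.22778342]), 'tcp_rot': array([-1.79924695e+02,  1.84793610e-05,  1.88399502e+01]), 'wrist_force': array([-0.23074   , -0.60126119,  0.47490353]), 'torque': array([-0.03288452,  0.00730395,  0.02240572]), 'opening': 0.08523567621615434}
scene 362.09773899682625 [0.7588608  0.47495965 1.02623377]
fan [([155, 118, 98, 84], 0.63)]
nut [([194, 137, 18, 21], 0.7)]
pan [([216, 232, 78, 72], 0.9)]
jar [([263, 354, 27, 26], 0.76)]
mug [([122, 110, 34, 30], 0.56)]
brush [([196, 95, 42, 26], 0.73), ([262, 354, 29, 27], 0.65), ([120, 112, 36, 28], 0.59)]
top 420.80841375436955 [ 0.25810894 -0.00422256  1.34663563]
fan [([259, 130, 109, 105], 0.88)]
nut [([312, 242, 23, 23], 0.68), ([308, 166, 14, 22], 0.45)]
pan [([169, 146, 60, 62], 0.79)]
jar [([104, 136, 26, 26], 0.66)]
mug [([384, 134, 33, 31], 0.74)]
brush [([383, 212, 25, 67], 0.67), ([307, 171, 16, 12], 0.43)]
```

View pics/scene0.png

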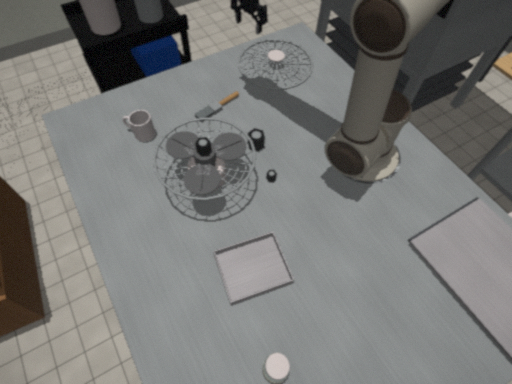

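View pics/top0.png

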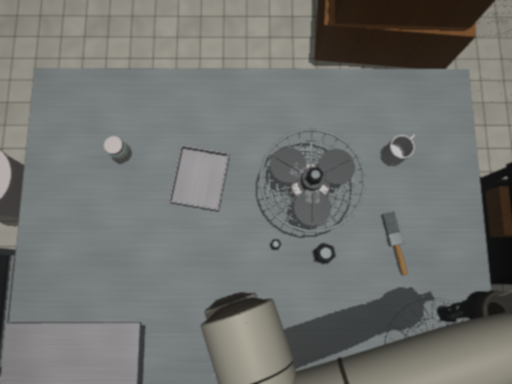

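```bash
python3 - <<'E'
from h import *
a=np.load('top0.npy',allow_pickle=True).item();b=np.load('scene0.npy',allow_pickle=True).item()
c1=cv2.resize(a['color'][120:280,240:400],(640,560),interpolation=cv2.INTER_CUBIC)
save(cv2.resize(a['color'][125:240,255:375],None,fx=5,fy=5,interpolation=cv2.INTER_CUBIC),'c1.png')
save(cv2.resize(b['color'][90:210,140:270],None,fx=4.6,fy=4.6,interpolation=cv2.INTER_CUBIC),'c2.png')
E
```

```text
(no output)
```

View pics/c1.png

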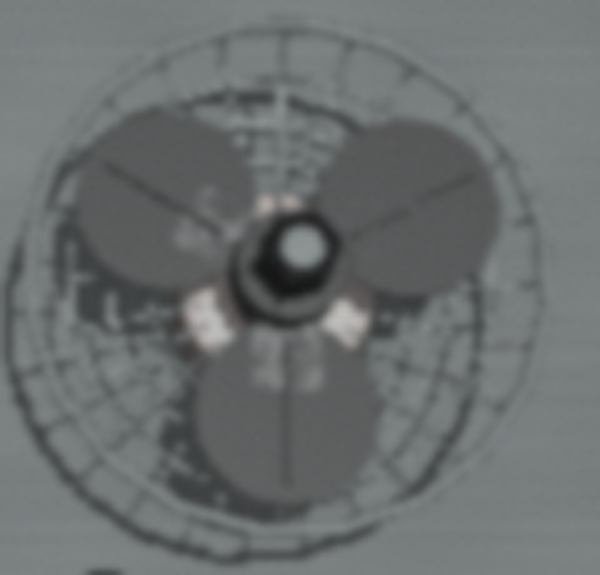

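View pics/c2.png

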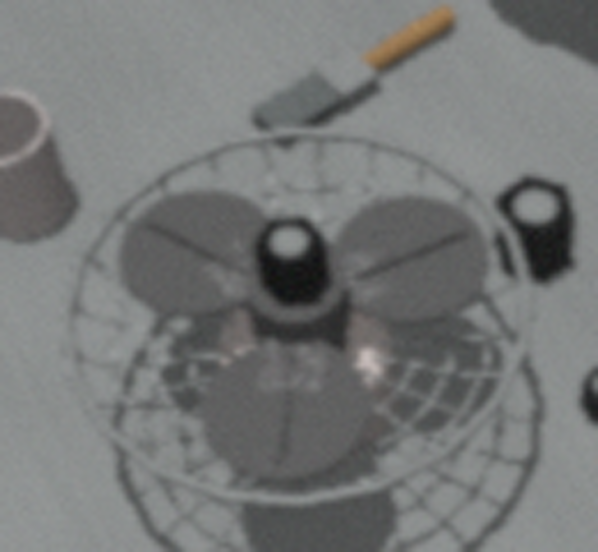

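Candidates, in top-image pixels: the nut on the hub at (315,174), a larger nut on the bench at (325,253), and a smaller one at (276,244). The one on the shaft is middle-sized and seated on the hub, so that is the target. Next I measure its position and yaw.

```bash
python3 - <<'E'
from h import *
a=np.load('top0.npy',allow_pickle=True).item();b=np.load('scene0.npy',allow_pickle=True).item()
pics={}
for n in ['top','scene']:
    L=[bot.camera(n) for _ in range(4)]
    p=L[0];p['color']=np.mean([x['color'] for x in L],0);np.save(n+'1.npy',p,allow_pickle=True);pics[n]=p
def cdisc(p,u,v,r=5):
    g=p['color'].mean(2)[v-r:v+r+1,u-r:u+r+1];w=np.clip(g-0.5*(g.max()+np.percentile(g,30)),0,None)
    # keep component containing centre
    _,lab=cv2.connectedComponents((w>0).astype(np.uint8));k=lab[r,r];w=w*(lab==k)
    V,U=np.mgrid[v-r:v+r+1,u-r:u+r+1];return (w*U).sum()/w.sum(),(w*V).sum()/w.sum()
for n,(u,v) in {'top':(315,174),'scene':(202,142)}.items():
    c=cdisc(pics[n],u,v);print(n,c,ray(pics[n],*c,.19))
# stereo check
A=[];B=[]
for n,(u,v) in {'top':(315,174),'scene':(202,142)}.items():
    p=pics[n];c=cdisc(p,u,v);P=np.hstack([np.array(p['R']),np.array(p['t'])[:,None]]);K=np.array([[p['fx'],0,p['cx']],[0,p['fy'],p['cy']],[0,0,1]]);P=K@P
    for i,x in enumerate(c): A.append(x*P[2]-P[i])
A=np.array(A);X=np.linalg.lstsq(A[:,:3],-A[:,3],rcond=None)[0];print('tri',X)
t=pics['top']
for q in [(182,148),(229,154),(218,211),(171,204)]: print('pan',ray(t,*q,.03))
for n,p in pics.items():
    c=[int(x) for x in cdisc(p,*{'top':(315,174),'scene':(202,142)}[n])]
    im=p['color'][c[1]-16:c[1]+20,c[0]-18:c[0]+18]
    im=np.clip(im*1.3,0,255).astype(np.uint8);save(cv2.resize(im,None,fx=14,fy=14,interpolation=cv2.INTER_CUBIC),'z_%s.png'%n)
E
```

```text
top (np.float64(315.1489906011901), np.float64(173.98498414993603)) [ 0.5283648  -0.17954033  0.19      ]
scene (np.float64(202.38036809815955), np.float64(141.98883120969012)) [ 0.5290754  -0.17953077  0.19      ]
tri [ 0.52869585 -0.17977909  0.18937444]
pan [0.65205458 0.22606183 0.03      ]
pan [0.63203336 0.07360192 0.03      ]
pan [0.44587849 0.106395   0.03      ]
pan [0.46830732 0.25518697 0.03      ]
```

View pics/z_top.png

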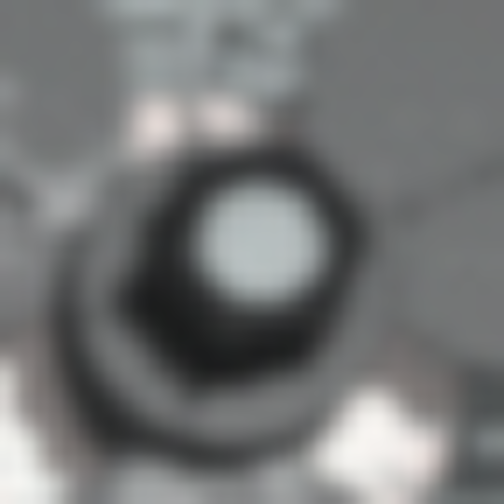

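View pics/z_scene.png

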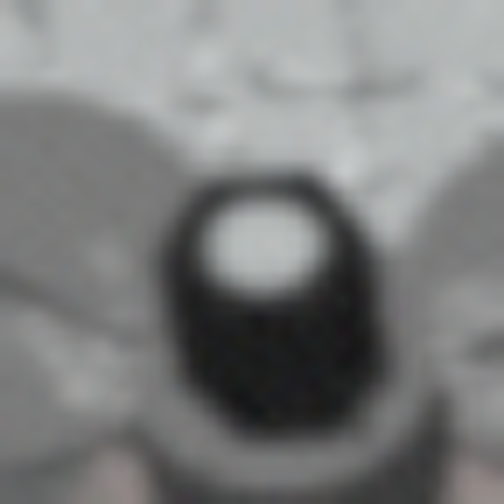

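The top view clearly shows the hexagon on the round hub, with its disc at (315,174). I now fit the yaw with a rendered silhouette in both views.

```bash
python3 - <<'E'
from h import *
from scipy.optimize import minimize
pics={n:np.load(n+'1.npy',allow_pickle=True).item() for n in ['top','scene']}
S=8
def render(p,yaw,dx,dy,u0,v0,W):
    pts=[]
    for z in(.15,.19):
        for k in range(6):
            a=yaw+np.pi/6+k*np.pi/3
            u,v=proj(p,(.5287+dx+.02309*np.cos(a),-.1796+dy+.02309*np.sin(a),z));pts.append(((u-u0+.5)*S-.5,(v-v0+.5)*S-.5))
    m=np.zeros((W*S,W*S),np.uint8);h=cv2.convexHull(np.array(pts,np.float32))
    cv2.fillConvexPoly(m,np.round(h*16).astype(np.int32),255,shift=4)
    m=cv2.GaussianBlur(m,(0,0),S*.6)
    return cv2.resize(m,(W,W),interpolation=cv2.INTER_AREA)/255.
ctr={'top':(315,176),'scene':(204,147)}
def cost(n,yaw,dx,dy):
    p=pics[n];W=25;u0=ctr[n][0]-12;v0=ctr[n][1]-12
    g=p['color'].mean(2)[v0:v0+W,u0:u0+W]
    m=render(p,yaw,dx,dy,u0,v0,W)
    # disc and far background excluded
    u,v=proj(p,(.5287,-.1796,.19));V,U=np.mgrid[v0:v0+W,u0:u0+W]
    ok=np.hypot(U-u,V-v)>6.0 if n=='top' else np.hypot(U-u,V-v)>5.5
    mm=cv2.dilate((m>.02).astype(np.uint8),np.ones((3,3)))>0
    ok&=cv2.dilate((render(p,0,0,0,u0,v0,W)>.02).astype(np.uint8),np.ones((3,3)))>0
    gi=np.clip(g,0,110)
    A=np.c_[m[ok],np.ones(ok.sum())];s,r,_,_=np.linalg.lstsq(A,gi[ok],rcond=None);return np.mean((A@s-gi[ok])**2)
for n in pics:
    res=[]
    for y in range(0,60,3):
        res.append(min((cost(n,np.radians(y),dx,dy),dx,dy) for dx in np.arange(-2,2.1,1)*1e-3 for dy in np.arange(-2,2.1,1)*1e-3))
    print(n,[(y,round(float(r[0]),1),round(r[1]*1e3),round(r[2]*1e3)) for y,r in zip(range(0,60,3),res)])
E
```

```text
top [(0, 81.1, -1, 1), (3, 73.0, -1, 1), (6, 65.3, -1, 1), (9, 63.2, -1, 1), (12, 65.6, -1, 1), (15, 70.8, -1, 1), (18, 77.9, -1, 1), (21, 86.5, -1, 1), (24, 96.3, -1, 1), (27, 105.9, -2, 1), (30, 113.3, -1, 1), (33, 118.8, -2, 1), (36, 122.0, -2, 1), (39, 123.2, -2, 1), (42, 122.6, -2, 1), (45, 118.6, -2, 1), (48, 114.0, -2, 1), (51, 107.8, -2, 1), (54, 100.0, -2, 1), (57, 90.0, -1, 1)]
scene [(0, 79.3, 1, 2), (3, 78.6, 1, 2), (6, 77.0, 1, 2), (9, 81.1, 1, 2), (12, 83.6, 1, 2), (15, 90.4, 1, 2), (18, 95.3, 1, 2), (21, 101.0, 1, 2), (24, 107.9, 1, 2), (27, 115.1, 1, 2), (30, 122.5, 1, 2), (33, 132.9, 1, 2), (36, 140.6, 1, 2), (39, 152.5, 1, 2), (42, 148.3, 1, 2), (45, 126.9, 1, 2), (48, 111.1, 1, 2), (51, 98.4, 1, 2), (54, 89.4, 1, 2), (57, 82.8, 1, 2)]
```

Both views put the flats at about 8° mod 60, with the nut at (0.5287, -0.1796). First I rise and test which way the tool turns.

{"name": "servo_tool", "arguments": {"motion": [[[0,0,-40,0,0,0.15],[0,0,0,0,0,0],[0,0,0,0,0,0]]], "gripper": 85, "newtons": 20}}

```text
time: 1.4
ee_pos: [0.1777, -0.521, 0.2694]
tcp_rot: [179.9, -0.0, 10.3]
wrist_force: [0.5, -0.5, -0.5]
opening: 0.0852
```

```bash
python3 - <<'E'
from h import *
o=bot.get_obs();print(o['q'],o['ee_pos'],o['tcp_rot'],o['time'])
E
```

```text
[-7.11610303e+01  6.07793804e+00  1.58654860e+01  9.96741168e+01
  9.99220745e-04  9.85541254e+01] [ 0.17774966 -0.52095889  0.26940752] [ 1.79887979e+02 -1.78602523e-02  1.02848628e+01] 1.4
```

{"name": "servo_tool", "arguments": {"motion": [[[27,-18.2,0,0,0,0],[27,-18.2,0,0,0,0],[27,-18.2,0,0,0,0],[27,-18.2,0,0,0,0],[27,-18.2,0,0,0,0]]]}}

```text
time: 1.9
ee_pos: [0.2949, -0.4059, 0.2676]
tcp_rot: [-180.0, 0.0, 10.3]
wrist_force: [1.1, -0.2, -0.3]
opening: 0.0851
```

{"name": "servo_tool", "arguments": {"motion": [[[27,-18.2,0,0,0,0],[27,-18.2,0,0,0,0],[27,-18.2,0,0,0,0],[27,-18.2,0,0,0,0],[27,-18.2,0,0,0,0]]]}}

```text
time: 2.4
ee_pos: [0.4116, -0.2922, 0.2677]
tcp_rot: [-180.0, 0.0, 10.3]
wrist_force: [-0.3, 0.1, 0.8]
opening: 0.0851
```

{"name": "servo_tool", "arguments": {"motion": [[[27,-18.2,0,0,0,0],[27,-18.2,0,0,0,0],[27,-18.2,0,0,0,0],[27,-18.2,0,0,0,0],[27,-18.2,0,0,0,0]]]}}

```text
time: 2.9
ee_pos: [0.5283, -0.1787, 0.2676]
tcp_rot: [-180.0, 0.1, 10.3]
wrist_force: [0.4, -0.8, -0.0]
opening: 0.0851
```

{"name": "servo_tool", "arguments": {"motion": [[[0,0,0,0,0,-0.148],[0,0,0,0,0,-0.148],[0,0,0,0,0,-0.148],[0,0,0,0,0,-0.148],[0,0,0,0,0,-0.148]]]}}

```text
time: 3.4
ee_pos: [0.5275, -0.1797, 0.2675]
tcp_rot: [-179.9, 0.0, 53.1]
wrist_force: [0.6, -0.4, 0.7]
opening: 0.0847
```

{"name": "servo_tool", "arguments": {"motion": [[[0,0,0,0,0,-0.148],[0,0,0,0,0,-0.148],[0,0,0,0,0,-0.148],[0,0,0,0,0,-0.148],[0,0,0,0,0,-0.148]]]}}

```text
time: 3.9
ee_pos: [0.5274, -0.1798, 0.2675]
tcp_rot: [-179.9, -0.0, 95.5]
wrist_force: [0.5, 0.0, -1.4]
opening: 0.085
```

{"name": "servo_tool", "arguments": {"motion": [[[0,0,0,0,0,-0.148],[0,0,0,0,0,-0.148],[0,0,0,0,0,-0.148],[0,0,0,0,0,-0.148],[0,0,0,0,0,-0.148]]]}}

```text
time: 4.4
ee_pos: [0.5275, -0.1798, 0.2675]
tcp_rot: [-180.0, -0.1, 137.9]
wrist_force: [0.0, 0.3, -0.4]
opening: 0.085
```

{"name": "servo_tool", "arguments": {"motion": [[[0,0,0,0,0,-0.148],[0,0,0,0,0,-0.148],[0,0,0,0,0,-0.148],[0,0,0,0,0,-0.148],[0,0,0,0,0,-0.148]]]}}

```text
time: 4.9
ee_pos: [0.5275, -0.1798, 0.2675]
tcp_rot: [180.0, -0.1, -179.7]
wrist_force: [0.3, 1.0, 0.1]
opening: 0.0851
```

{"name": "servo_tool", "arguments": {"motion": [[[0,0,0,0,0,-0.148],[0,0,0,0,0,-0.148],[0,0,0,0,0,-0.148],[0,0,0,0,0,0],[0,0,0,0,0,0]]]}}

```text
time: 5.4
ee_pos: [0.5275, -0.1798, 0.2679]
tcp_rot: [180.0, -0.0, -154.9]
wrist_force: [-0.2, -0.2, -0.9]
opening: 0.0853
```

```bash
python3 - <<'E'
from h import *
o=bot.get_obs();print(o['q'],o['ee_pos'],o['tcp_rot'],o['time'])
E
```

```text
[-1.88243651e+01  7.15676646e+00  1.68802285e+01  9.97656887e+01
 -3.88401391e-04 -4.38841428e+01] [ 0.52746182 -0.17981505  0.26793021] [ 1.79971008e+02 -3.07038177e-02 -1.54940214e+02] 5.4
```

{"name": "servo_tool", "arguments": {"motion": [[[0,0,0,0,0,-0.113],[0,0,0,0,0,-0.113],[-1,-0.6,20,0,0,0],[0,0,20,0,0,0],[0,0,0,0,0,0]]]}}

```text
time: 5.9
ee_pos: [0.5278, -0.1794, 0.2257]
tcp_rot: [179.8, -0.1, -141.9]
wrist_force: [0.7, -0.3, 0.2]
opening: 0.0846
```

```bash
python3 - <<'E'
from h import *
o=bot.get_obs();print(o['q'],o['ee_pos'],o['tcp_rot'],o['time'])
for n in ['top','scene']:
    p=bot.camera(n);save(p,n+'2.png')
    if n=='scene': save(cv2.resize(p['color'][90:210,140:270],None,fx=4.6,fy=4.6,interpolation=cv2.INTER_CUBIC),'c3.png')
    else: save(cv2.resize(p['color'][125:240,255:375],None,fx=5,fy=5,interpolation=cv2.INTER_CUBIC),'c4.png')
E
```

```text
[-1.87725568e+01  6.21336979e+00  1.11004023e+01  9.51271477e+01
 -2.07660636e-03 -5.68226301e+01] [ 0.52783552 -0.17941881  0.22570209] [ 1.79800164e+02 -1.33136645e-01 -1.41949690e+02] 5.9
```

View pics/c3.png

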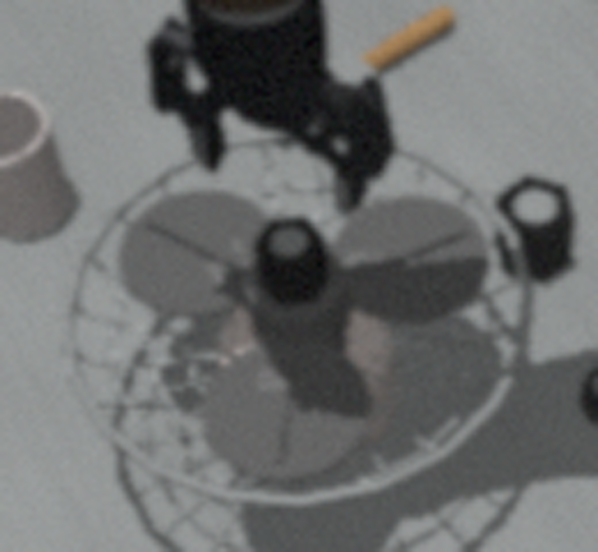

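View pics/c4.png

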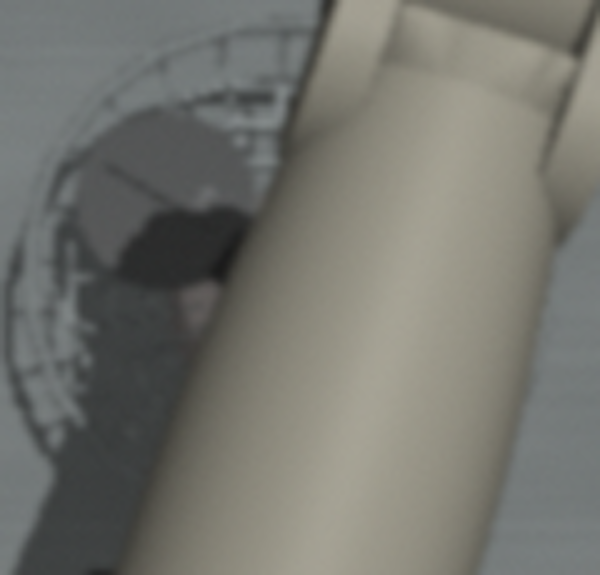

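The scene view shows the fingers above and either side of the nut at about (203,145), and the top view is blocked by the arm. I go down with a small correction.

{"name": "servo_tool", "arguments": {"motion": [[[-0.6,-0.7,15,0,0,0],[0,0,15,0,0,0],[0,0,12,0,0,0],[0,0,5,0,0,0],[0,0,0,0,0,0]]]}}

```text
time: 6.5
ee_pos: [0.5295, -0.1798, 0.1814]
tcp_rot: [180.0, -0.0, -141.8]
wrist_force: [0.6, -0.4, -0.5]
opening: 0.0849
```

{"name": "servo_tool", "arguments": {"motion": [[[0,0,0,0,0,0],[0,0,0,0,0,0]]], "gripper": 55}}

```text
time: 6.7
ee_pos: [0.5299, -0.18, 0.1823]
tcp_rot: [-179.9, 0.0, -141.8]
wrist_force: [0.8, 0.4, 0.3]
opening: 0.0585
```

{"name": "servo_tool", "arguments": {"motion": [[[0,0,3,0,0,0],[0,0,0,0,0,0],[0,0,0,0,0,0]]]}}

```text
time: 7.0
ee_pos: [0.5296, -0.1799, 0.1785]
tcp_rot: [180.0, -0.0, -141.8]
wrist_force: [-0.5, 0.1, 0.0]
opening: 0.0553
```

```bash
python3 - <<'E'
from h import *
for k in range(3):
    p=bot.camera('scene');o=bot.get_obs();print(o['ee_pos'],o['tcp_rot'],o['wrist_force'],o['torque'])
save(cv2.resize(p['color'][90:210,140:270],None,fx=4.6,fy=4.6,interpolation=cv2.INTER_CUBIC),'c5.png')
E
```

```text
[ 0.52964172 -0.179887    0.17852978] [ 1.79999974e+02 -2.04562386e-03 -1.41773240e+02] [-0.14032625  0.44791169 -0.17553112] [ 0.02028614 -0.05924501 -0.04754547]
[ 0.52964816 -0.17989111  0.17852503] [-1.79999534e+02 -4.76143078e-04 -1.41771817e+02] [-0.45592685 -0.15807533  0.46120412] [ 0.01536766  0.04773648 -0.00424643]
[ 0.52965235 -0.17990245  0.17854406] [-1.79999626e+02  3.19227362e-03 -1.41774615e+02] [-0.83602446 -0.42579429  0.62251912] [ 0.02186518 -0.05115569  0.00781513]
```

View pics/c5.png

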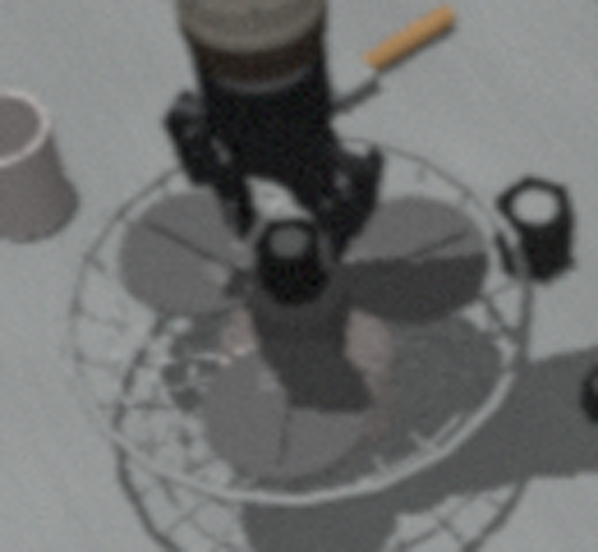

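```bash
python3 - <<'E'
from h import *
p=bot.camera('scene');im=cv2.resize(p['color'][90:210,140:270],None,fx=4.6,fy=4.6,interpolation=cv2.INTER_CUBIC)
c=np.array([.52965,-.1799,.1785]);y=np.array([-.616,.788,0]);x=np.array([-.788,-.616,0])
def P(X,col):
    u,v=proj(p,X);cv2.circle(im,(int((u-140+.5)*4.6),int((v-90+.5)*4.6)),3,col,-1)
for s in(1,-1):
    for dx in(-.011,.011):
        P(c+y*s*.0277+x*dx+[0,0,-.019],(255,0,0));P(c+y*s*.0277+x*dx,(0,255,0))
P(c,(255,255,0));P([.5287,-.1796,.19],(0,0,255));P([.5287,-.1796,.15],(0,0,255));P(c+[0,0,.054],(255,0,255))
save(im,'c6.png')
E
```

```text
(no output)
```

View pics/c6.png

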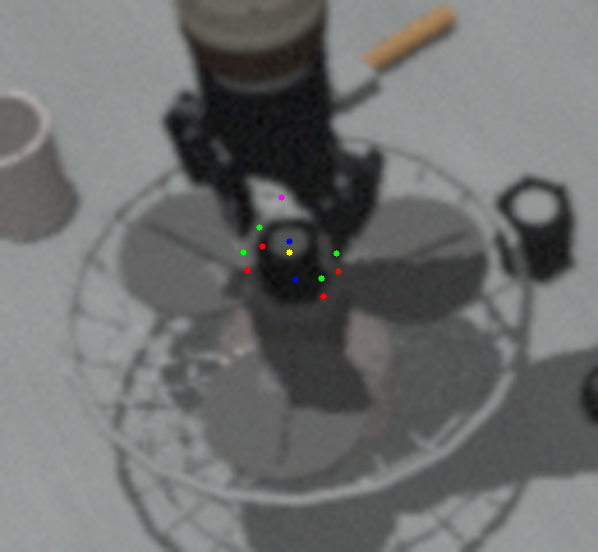

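The finger tips sit about 8–10 mm behind their shut position, as the description says. Their overlap with the nut is good and they are clear of the hub. I centre and then close gently.

{"name": "servo_tool", "arguments": {"motion": [[[0.5,0.8,1,0,0,0],[0,0,0,0,0,0],[0,0,0,0,0,0]]], "gripper": 46}}

```text
time: 7.5
ee_pos: [0.5287, -0.1795, 0.1775]
tcp_rot: [180.0, -0.0, -141.8]
wrist_force: [-1.3, -0.3, -0.6]
opening: 0.0461
```

{"name": "servo_tool", "arguments": {"motion": [[[0,0,0,0,0,0],[0,0,0,0,0,0],[0,0,0,0,0,0]]], "gripper": 41.5, "newtons": 20}}

```text
time: 7.8
ee_pos: [0.5288, -0.1796, 0.1775]
tcp_rot: [-180.0, -0.0, -141.8]
wrist_force: [0.2, -0.3, -1.0]
opening: 0.0414
```

{"name": "servo_tool", "arguments": {"motion": [[[0,0,0,0,0,0],[0,0,0,0,0,0],[0,0,0,0,0,0]]], "gripper": 36, "newtons": 20}}

```text
time: 8.1
ee_pos: [0.5289, -0.1796, 0.1777]
tcp_rot: [-180.0, 0.0, -141.8]
wrist_force: [-0.0, -0.1, 1.7]
opening: 0.0392
```

```bash
cat > st.py <<'E'
from h import *
F=[];T=[]
for k in range(4):
    bot.camera('top');o=bot.get_obs();F.append(o['wrist_force']);T.append(o['torque'])
print(o['time'],o['ee_pos'].round(4),o['tcp_rot'].round(1),'F',np.mean(F,0).round(2),'T',np.mean(T,0).round(3),o['opening'],'q6',o['q'][5].round(1))
E
python3 st.py
```

```text
8.3 [ 0.5288 -0.1796  0.1776] [-180.     0.  -141.8] F [-0.01 -0.24  2.45] T [-0.     0.041 -0.018] 0.039511388759229396 q6 -57.0
```

{"name": "servo_tool", "arguments": {"motion": [[[0,0,0,0,0,0.08],[0,0,0,0,0,0.08],[0,0,0,0,0,0.08],[0,0,0,0,0,0]]]}}

```text
time: 8.7
ee_pos: [0.5288, -0.1796, 0.1776]
tcp_rot: [-180.0, 0.0, -155.6]
wrist_force: [-0.1, -0.5, 2.8]
opening: 0.0393
```

```bash
python3 st.py
```

```text
8.9 [ 0.5288 -0.1795  0.1776] [-180.     0.  -155.4] F [-0.35  0.32  3.2 ] T [ 0.057  0.065 -0.007] 0.03914119351983983 q6 -43.3
```

{"name": "servo_tool", "arguments": {"motion": [[[0,0,0,0,0,0.08],[0,0,0,0,0,0.08],[0,0,0,0,0,0.08],[0,0,0,0,0,0]]]}}

```text
time: 9.3
ee_pos: [0.5286, -0.1796, 0.1777]
tcp_rot: [-180.0, -0.0, -169.3]
wrist_force: [-1.2, 0.2, 4.6]
opening: 0.0393
```

```bash
python3 st.py
```

```text
9.5 [ 0.5287 -0.1796  0.1777] [-180.     0.  -169.1] F [-2.29  0.42  5.12] T [0.15  0.407 0.003] 0.0392683410167297 q6 -29.6
```

{"name": "servo_tool", "arguments": {"motion": [[[0,0,-0.4,0,0,0.08],[0,0,-0.4,0,0,0.08],[0,0,-0.4,0,0,0.08],[0,0,0,0,0,0]]]}}

```text
time: 9.9
ee_pos: [0.5285, -0.1795, 0.1786]
tcp_rot: [180.0, -0.0, 177.0]
wrist_force: [-1.8, 0.3, 3.4]
opening: 0.0392
```

```bash
python3 st.py
```

```text
10.1 [ 0.5286 -0.1795  0.1786] [180.   -0.  177.1] F [-2.56  1.    3.25] T [ 0.261  0.602 -0.009] 0.03939179184756619 q6 -15.9
```

{"name": "servo_tool", "arguments": {"motion": [[[0.1,0,-0.3,0,0,0.08],[0.1,0,-0.3,0,0,0.08],[0,0,-0.3,0,0,0.08],[0,0,0,0,0,0]]]}}

```text
time: 10.5
ee_pos: [0.5284, -0.1794, 0.1795]
tcp_rot: [180.0, -0.0, 163.2]
wrist_force: [-2.1, 1.6, 2.9]
opening: 0.0396
```

```bash
python3 st.py
```

```text
10.7 [ 0.5285 -0.1794  0.1795] [180.   -0.  163.4] F [-2.99  2.17  3.23] T [0.516 0.669 0.037] 0.03891880999968914 q6 -2.1
```

{"name": "servo_tool", "arguments": {"motion": [[[0.4,0.2,-0.3,0,0,0.08],[0,0,-0.3,0,0,0.08],[0,0,-0.3,0,0,0.08],[0,0,0,0,0,0]]]}}

```text
time: 11.1
ee_pos: [0.5283, -0.1791, 0.1805]
tcp_rot: [180.0, -0.0, 149.5]
wrist_force: [-1.6, 2.6, 3.3]
opening: 0.0389
```

```bash
python3 st.py
```

```text
11.3 [ 0.5283 -0.1792  0.1805] [180.    0.  149.6] F [-2.56  2.43  3.13] T [0.638 0.552 0.078] 0.0392310123846041 q6 11.7
```

{"name": "servo_tool", "arguments": {"motion": [[[0.4,0.1,-0.3,0,0,0.08],[0,0,-0.3,0,0,0.08],[0,0,-0.3,0,0,0.08],[0,0,0,0,0,0]]]}}

```text
time: 11.7
ee_pos: [0.5281, -0.1788, 0.1814]
tcp_rot: [180.0, 0.0, 135.7]
wrist_force: [-1.9, 4.1, 3.0]
opening: 0.0396
```

```bash
python3 st.py
```

```text
11.9 [ 0.5281 -0.1789  0.1814] [180.    0.  135.9] F [-1.27  3.13  3.41] T [0.856 0.349 0.029] 0.03950102395051908 q6 25.4
```

{"name": "servo_tool", "arguments": {"motion": [[[0.3,0,-0.3,0,0,0.08],[0,0,-0.3,0,0,0.08],[0,0,-0.3,0,0,0.08],[0,0,0,0,0,0]]]}}

```text
time: 12.3
ee_pos: [0.528, -0.1785, 0.1823]
tcp_rot: [180.0, -0.0, 122.0]
wrist_force: [-0.1, 5.5, 3.0]
opening: 0.0392
```

```bash
python3 st.py
```

```text
12.5 [ 0.528  -0.1786  0.1823] [180.   -0.  122.1] F [0.56 4.92 2.76] T [ 1.191 -0.024  0.029] 0.03971332074109834 q6 39.2
```

{"name": "servo_tool", "arguments": {"motion": [[[0.5,0.3,-0.3,0,0,0.08],[0,0,-0.3,0,0,0.08],[0,0,-0.3,0,0,0.08],[0,0,0,0,0,0]]]}}

```text
time: 12.9
ee_pos: [0.528, -0.1781, 0.1832]
tcp_rot: [180.0, 0.0, 108.2]
wrist_force: [0.2, 4.9, 2.8]
opening: 0.0392
```

```bash
python3 st.py
```

```text
13.1 [ 0.5279 -0.1782  0.1832] [180.    0.  108.3] F [1.08 4.62 3.48] T [ 1.097 -0.26   0.039] 0.03950032573887012 q6 53.0
```

{"name": "servo_tool", "arguments": {"motion": [[[0.7,0.4,-0.3,0,0,0.08],[0,0,-0.3,0,0,0.08],[0,0,-0.3,0,0,0.08],[0,0,0,0,0,0]]]}}

```text
time: 13.5
ee_pos: [0.528, -0.1775, 0.1841]
tcp_rot: [180.0, 0.0, 94.5]
wrist_force: [1.6, 3.4, 3.0]
opening: 0.0391
```

```bash
python3 st.py
```

```text
13.7 [ 0.528  -0.1775  0.1841] [180.    0.   94.6] F [1.45 3.29 3.14] T [ 0.778 -0.418  0.034] 0.03937536626193966 q6 66.8
```

{"name": "servo_tool", "arguments": {"motion": [[[0.5,0.3,-0.3,0,0,0.08],[0,0,-0.3,0,0,0.08],[0,0,-0.3,0,0,0.08],[0,0,0,0,0,0]]]}}

```text
time: 14.1
ee_pos: [0.5283, -0.177, 0.185]
tcp_rot: [180.0, 0.0, 80.7]
wrist_force: [2.0, 3.3, 3.2]
opening: 0.0394
```

```bash
python3 st.py
```

```text
14.3 [ 0.5282 -0.177   0.185 ] [180.    0.   80.8] F [2.67 2.42 2.81] T [ 0.538 -0.568  0.013] 0.03899287825667037 q6 80.6
```

{"name": "servo_tool", "arguments": {"motion": [[[0.4,0.2,-0.3,0,0,0.08],[0,0,-0.3,0,0,0.08],[0,0,-0.3,0,0,0.08],[0,0,0,0,0,0]]]}}

```text
time: 14.7
ee_pos: [0.5286, -0.1766, 0.1859]
tcp_rot: [180.0, 0.0, 67.0]
wrist_force: [3.9, 1.6, 2.6]
opening: 0.0393
```

```bash
python3 st.py
```

```text
14.9 [ 0.5286 -0.1766  0.1859] [180.    0.   67.1] F [3.36 1.67 2.54] T [ 0.414 -0.85   0.016] 0.03903679583176679 q6 94.4
```

{"name": "servo_tool", "arguments": {"motion": [[[0.4,0.4,-0.3,0,0,0.08],[0,0,-0.3,0,0,0.08],[0,0,-0.3,0,0,0.08],[0,0,0,0,0,0]]]}}

```text
time: 15.3
ee_pos: [0.529, -0.1764, 0.1868]
tcp_rot: [180.0, 0.0, 53.2]
wrist_force: [3.8, 0.7, 3.2]
opening: 0.0392
```

```bash
python3 st.py
```

```text
15.5 [ 0.529  -0.1764  0.1868] [180.    0.   53.3] F [3.73 1.08 2.78] T [ 0.218 -0.867  0.051] 0.03918419942251261 q6 108.2
```

{"name": "servo_tool", "arguments": {"motion": [[[0.4,0.4,-0.3,0,0,0.08],[0,0,-0.3,0,0,0.08],[0,0,-0.3,0,0,0.08],[0,0,0,0,0,0]]]}}

```text
time: 15.9
ee_pos: [0.5295, -0.1763, 0.1877]
tcp_rot: [180.0, 0.0, 39.5]
wrist_force: [2.7, -0.2, 2.9]
opening: 0.0393
```

```bash
python3 st.py; python3 - <<'E'
from h import *
p=bot.camera('scene')
save(cv2.resize(p['color'][90:210,140:270],None,fx=4.6,fy=4.6,interpolation=cv2.INTER_CUBIC),'c7.png')
E
```

```text
16.1 [ 0.5295 -0.1763  0.1877] [180.    0.   39.6] F [3.55 0.65 3.37] T [ 0.055 -0.822  0.04 ] 0.039358513686582046 q6 122.0
```

View pics/c7.png

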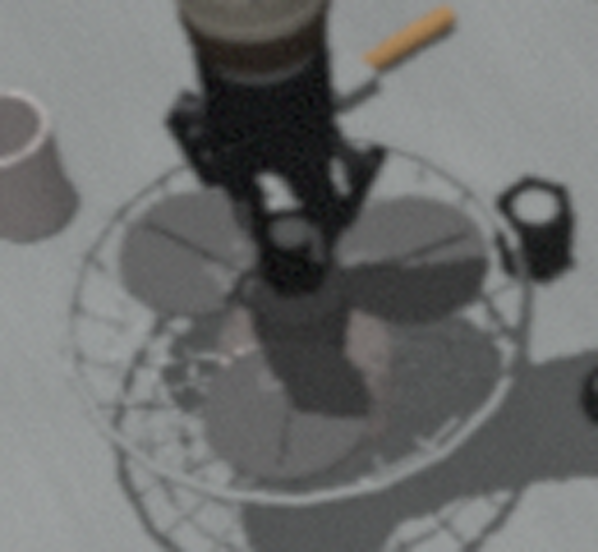

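{"name": "servo_tool", "arguments": {"motion": [[[0.4,0.4,-0.3,0,0,0.08],[0,0,-0.3,0,0,0.08],[0,0,-0.3,0,0,0.08],[0,0,0,0,0,0]]]}}

```text
time: 16.55
ee_pos: [0.5301, -0.1763, 0.1886]
tcp_rot: [180.0, 0.0, 25.7]
wrist_force: [2.7, -0.5, 3.1]
opening: 0.0399
```

```bash
python3 st.py
```

```text
16.75 [ 0.53   -0.1764  0.1886] [180.    0.   25.8] F [ 3.24 -0.06  4.04] T [-0.096 -0.767  0.038] 0.039336952908258276 q6 135.8
```

{"name": "servo_tool", "arguments": {"motion": [[[0,0,-0.7,0,0,0],[0,0,-0.7,0,0,0],[0,0,0,0,0,0]]]}}

```text
time: 17.05
ee_pos: [0.5296, -0.1764, 0.1895]
tcp_rot: [-180.0, 0.1, 25.7]
wrist_force: [1.2, -2.4, -1.2]
opening: 0.0394
```

```bash
python3 st.py
```

```text
17.25 [ 0.5297 -0.1764  0.1896] [-1.80e+02  1.00e-01  2.57e+01] F [ 1.01 -2.37 -2.11] T [-0.626 -0.309  0.014] 0.03918297294746923 q6 135.9
```

{"name": "servo_tool", "arguments": {"motion": [[[0,0.3,-0.3,0,0,0.08],[0,0,-0.3,0,0,0.08],[0,0,-0.3,0,0,0.08],[0,0,0,0,0,0]]]}}

```text
time: 17.65
ee_pos: [0.5301, -0.1765, 0.1909]
tcp_rot: [-180.0, 0.0, 11.9]
wrist_force: [0.9, -2.4, -1.3]
opening: 0.0392
```

```bash
python3 st.py
```

```text
17.85 [ 0.5301 -0.1765  0.1909] [-180.     0.    12.1] F [ 1.14 -1.72 -0.6 ] T [-0.414 -0.18   0.022] 0.03937363345329294 q6 149.5
```

{"name": "servo_tool", "arguments": {"motion": [[[0,0.2,-0.7,0,0,0],[0,0,-0.7,0,0,0],[0,0,0,0,0,0]]]}}

```text
time: 18.15
ee_pos: [0.5301, -0.1765, 0.1923]
tcp_rot: [-180.0, 0.0, 12.0]
wrist_force: [-0.4, 0.2, -0.3]
opening: 0.0394
```

```bash
python3 st.py
```

```text
18.35 [ 0.5302 -0.1766  0.1923] [-180.    0.   12.] F [-0.    0.3  -0.28] T [-0.013 -0.003  0.029] 0.039485413312456745 q6 149.6
```

The wrench is about zero after a 1.4 mm lift, so the nut is free. I lift straight up.

{"name": "servo_tool", "arguments": {"motion": [[[0,0,-2,0,0,0],[0,0,-2,0,0,0],[0,0,-2,0,0,0],[0,0,0,0,0,0]]]}}

```text
time: 18.75
ee_pos: [0.5304, -0.1768, 0.1987]
tcp_rot: [180.0, -0.0, 12.0]
wrist_force: [0.8, 0.4, -0.8]
opening: 0.0394
```

```bash
python3 st.py
```

```text
18.95 [ 0.5302 -0.1767  0.1982] [-180.    0.   12.] F [ 0.05  0.3  -0.81] T [-0.004 -0.001  0.006] 0.039426089216234916 q6 149.6
```

{"name": "servo_tool", "arguments": {"motion": [[[0,0,-4,0,0,0],[0,0,-5,0,0,0],[0,0,-5,0,0,0],[0,0,-5,0,0,0],[0,0,-5,0,0,0]]], "newtons": 30}}

```text
time: 19.45
ee_pos: [0.5303, -0.1767, 0.2229]
tcp_rot: [180.0, -0.0, 12.0]
wrist_force: [0.5, -0.4, -1.3]
opening: 0.0387
```

{"name": "servo_tool", "arguments": {"motion": [[[0,0,-10,0,0,0],[0,0,-15,0,0,0],[0,0,-15,0,0,0],[0,0,-15,0,0,0],[0,0,0,0,0,0]]]}}

```text
time: 19.95
ee_pos: [0.5307, -0.1769, 0.2798]
tcp_rot: [179.9, -0.2, 12.0]
wrist_force: [-0.6, 0.0, -0.4]
opening: 0.0389
```

```bash
python3 st.py; python3 - <<'E'
from h import *
for n in ['scene','top']:
    p=bot.camera(n);save(p,n+'3.png')
    for l in ['nut','pan']: print(n,l,[([round(float(x)) for x in r['rect']],round(r['confidence'],2)) for r in bot.look_for(p,l)])
    if n=='scene': save(cv2.resize(p['color'][70:210,140:310],None,fx=4,fy=4,interpolation=cv2.INTER_CUBIC),'c8.png')
    else: save(cv2.resize(p['color'][135:225,155:245],None,fx=6,fy=6,interpolation=cv2.INTER_CUBIC),'c9.png')
E
```

```text
20.15 [ 0.5301 -0.1767  0.2765] [-1.8e+02  1.0e-01  1.2e+01] F [ 0.35  0.08 -0.95] T [0.008 0.016 0.011] 0.038891664772926 q6 149.6
scene nut [([248, 128, 14, 27], 0.74), ([269, 171, 6, 8], 0.55), ([190, 117, 18, 21], 0.54)]
scene pan [([215, 232, 79, 72], 0.93)]
top nut [([272, 240, 5, 4], 0.48)]
top pan []
```

View pics/c8.png

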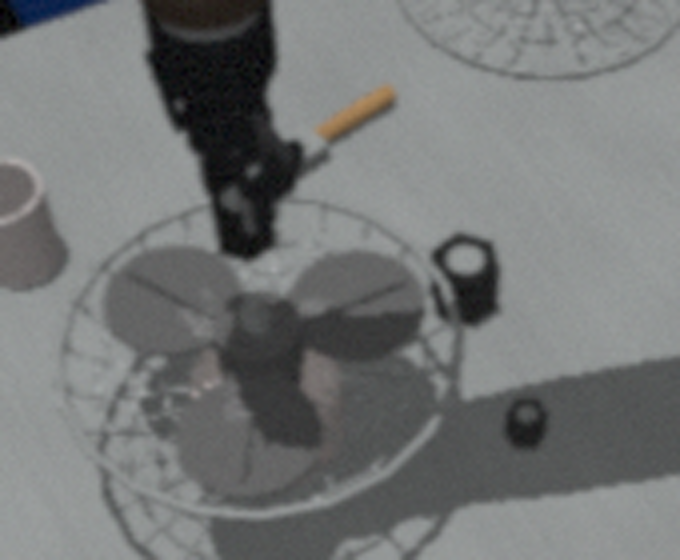

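View pics/c9.png

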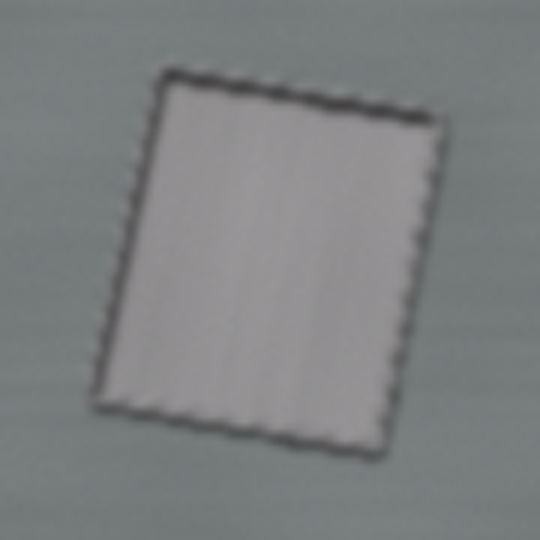

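The nut is in the gripper at about (202,128) in the scene view, and the thread is bare. Pan corners in the top view are about (182,147), (229,154), (218,211) and (171,202). I carry it across.

```bash
python3 - <<'E'
from h import *
t=np.load('top1.npy',allow_pickle=True).item()
C=[((u+.5)/6-.5+155,(v+.5)/6-.5+135) for u,v in [(163,75),(447,118),(382,458),(95,403)]]
W=np.array([ray(t,*c,.03) for c in C]);print(W.round(4));c=W.mean(0);print(c,np.linalg.norm(np.diff(W,axis=0),axis=1))
s=np.load('scene1.npy',allow_pickle=True).item();print(proj(s,c))
d=c-np.array([.5301,-.1767,0]);a=np.radians(12.0);print('tool',d[0]*np.cos(a)+d[1]*np.sin(a),d[0]*np.sin(a)-d[1]*np.cos(a))
E
```

```text
[[0.6551 0.227  0.03  ]
 [0.6312 0.0733 0.03  ]
 [0.4461 0.1056 0.03  ]
 [0.4755 0.2573 0.03  ]]
[0.5519986  0.16579564 0.03      ] [0.15549541 0.18784841 0.15449001]
(np.float64(253.7571421700862), np.float64(262.02062645173885))
tool 0.0926289099003985 -0.33045831537847026
```

{"name": "servo_tool", "arguments": {"motion": [[[0,0,0,0,0,-0.12],[0,0,0,0,0,-0.12],[0,0,0,0,0,-0.12],[0,0,0,0,0,-0.12],[0,0,0,0,0,-0.12]]]}}

```text
time: 20.95
ee_pos: [0.5302, -0.1767, 0.2772]
tcp_rot: [-180.0, 0.0, 46.6]
wrist_force: [0.6, 0.0, 0.3]
opening: 0.0387
```

{"name": "servo_tool", "arguments": {"motion": [[[12,-10,0,0,0,0],[21.8,-18.5,0,0,0,0],[21.8,-18.5,0,0,0,0],[21.8,-18.5,0,0,0,0],[21.8,-18.5,0,0,0,0]]]}}

```text
time: 21.45
ee_pos: [0.5377, -0.0451, 0.2773]
tcp_rot: [-180.0, -0.0, 46.2]
wrist_force: [0.1, -0.5, -0.1]
opening: 0.039
```

{"name": "servo_tool", "arguments": {"motion": [[[21.8,-18.5,0,0,0,0],[21.8,-18.5,0,0,0,0],[21.8,-18.5,0,0,0,0],[21.8,-18.5,0,0,0,0],[21.8,-18.5,0,0,0,0]]]}}

```text
time: 21.95
ee_pos: [0.5458, 0.0977, 0.2774]
tcp_rot: [-180.0, -0.0, 46.2]
wrist_force: [0.2, 0.3, 0.1]
opening: 0.0385
```

{"name": "servo_tool", "arguments": {"motion": [[[21.8,-18.5,0,0,0,0],[21.8,-18.5,0,0,0,0],[10,-8.5,0,0,0,0],[0,0,0,0,0,0],[0,0,0,0,0,0]]]}}

```text
time: 22.45
ee_pos: [0.5501, 0.1659, 0.2773]
tcp_rot: [180.0, 0.0, 46.3]
wrist_force: [0.8, -0.1, 0.1]
opening: 0.0389
```

```bash
python3 st.py
```

```text
22.65 [0.5504 0.1651 0.2775] [180.   -0.   46.2] F [-0.08 -0.08 -0.61] T [ 0.005 -0.011 -0.007] 0.03896537169149666 q6 150.4
```

{"name": "servo_tool", "arguments": {"motion": [[[0,0,20,0,0,0],[0,0,35,0,0,0],[0,0,40,0,0,0],[0,0,40,0,0,0],[0,0,35,0,0,0]]]}}

```text
time: 23.15
ee_pos: [0.55, 0.165, 0.1054]
tcp_rot: [-180.0, 0.0, 46.3]
wrist_force: [-0.1, -0.4, -0.0]
opening: 0.0389
```

{"name": "servo_tool", "arguments": {"motion": [[[0,0,20,0,0,0],[0,0,12,0,0,0],[0,0,8,0,0,0],[0,0,0,0,0,0],[0,0,0,0,0,0]]]}}

```text
time: 23.65
ee_pos: [0.5509, 0.166, 0.0684]
tcp_rot: [180.0, -0.1, 46.3]
wrist_force: [0.2, -0.1, 0.3]
opening: 0.0391
```

```bash
python3 st.py; python3 - <<'E'
from h import *
p=bot.camera('scene');save(cv2.resize(p['color'][180:320,180:330],None,fx=4,fy=4,interpolation=cv2.INTER_CUBIC),'d1.png')
E
```

```text
23.85 [0.5509 0.1661 0.0682] [ 1.80e+02 -1.00e-01  4.63e+01] F [ 0.09  0.07 -0.18] T [ 0.037 -0.015  0.001] 0.038892106388736726 q6 150.4
```

View pics/d1.png

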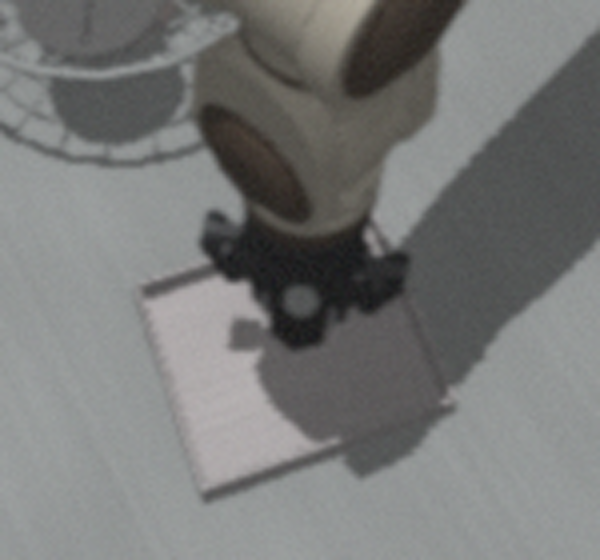

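The nut is upright over the pan, with its disc at crop (300,300). I lower it to just above the floor, then in small steps watching the force.

{"name": "servo_tool", "arguments": {"motion": [[[0,0,8,0,0,0],[0,0,8,0,0,0],[0,0,6,0,0,0],[0,0,2,0,0,0],[0,0,0,0,0,0]]]}}

```text
time: 24.4
ee_pos: [0.55, 0.1658, 0.0426]
tcp_rot: [-180.0, 0.1, 46.3]
wrist_force: [0.4, 0.8, -0.7]
opening: 0.0392
```

{"name": "servo_tool", "arguments": {"motion": [[[0,0,1,0,0,0],[0,0,1,0,0,0],[0,0,1,0,0,0],[0,0,1,0,0,0],[0,0,0,0,0,0]]]}}

```text
time: 24.9
ee_pos: [0.5503, 0.1659, 0.0392]
tcp_rot: [-180.0, 0.0, 46.3]
wrist_force: [-0.0, -0.3, -1.3]
opening: 0.0389
```

```bash
python3 st.py
```

```text
25.1 [0.5504 0.166  0.0393] [180.   -0.   46.3] F [-0.14  0.22 -0.64] T [ 0.007 -0.028 -0.007] 0.03868415961052254 q6 150.4
```

{"name": "servo_tool", "arguments": {"motion": [[[0,0,0.7,0,0,0],[0,0,0.7,0,0,0],[0,0,0.6,0,0,0],[0,0,0,0,0,0]]]}}

```text
time: 25.5
ee_pos: [0.5503, 0.1659, 0.0372]
tcp_rot: [-180.0, 0.0, 46.3]
wrist_force: [0.2, -1.0, 0.2]
opening: 0.039
```

{"name": "servo_tool", "arguments": {"motion": [[[0,0,0.7,0,0,0],[0,0,0.7,0,0,0],[0,0,0,0,0,0]]]}}

```text
time: 25.8
ee_pos: [0.5503, 0.1659, 0.0358]
tcp_rot: [-180.0, 0.0, 46.3]
wrist_force: [-0.2, -0.1, -1.1]
opening: 0.039
```

```bash
python3 st.py
```

```text
26.0 [0.5504 0.166  0.0359] [180.   -0.   46.3] F [-0.04 -0.12 -0.12] T [-0.029 -0.01  -0.031] 0.039081498419682684 q6 150.4
```

{"name": "servo_tool", "arguments": {"motion": [[[0,0,0.6,0,0,0],[0,0,0.6,0,0,0],[0,0,0,0,0,0]]]}}

```text
time: 26.3
ee_pos: [0.5503, 0.1659, 0.0345]
tcp_rot: [-180.0, 0.0, 46.3]
wrist_force: [-0.2, -0.4, -1.1]
opening: 0.0389
```

```bash
python3 st.py
```

```text
26.5 [0.5504 0.1659 0.0347] [180.    0.   46.3] F [-0.3   0.21 -0.7 ] T [ 0.007 -0.006 -0.012] 0.03882654452341221 q6 150.4
```

{"name": "servo_tool", "arguments": {"motion": [[[0,0,0.6,0,0,0],[0,0,0.6,0,0,0],[0,0,0,0,0,0]]]}}

```text
time: 26.8
ee_pos: [0.5503, 0.1659, 0.0333]
tcp_rot: [-180.0, 0.0, 46.3]
wrist_force: [-0.4, -0.3, -1.5]
opening: 0.0386
```

```bash
python3 st.py
```

```text
27.0 [0.5504 0.1659 0.0335] [180.   -0.   46.3] F [ 0.21 -0.16 -0.65] T [ 0.033 -0.029  0.008] 0.038860054289060836 q6 150.4
```

{"name": "servo_tool", "arguments": {"motion": [[[0,0,0.6,0,0,0],[0,0,0.6,0,0,0],[0,0,0,0,0,0]]]}}

```text
time: 27.3
ee_pos: [0.5503, 0.1659, 0.0321]
tcp_rot: [-180.0, 0.0, 46.3]
wrist_force: [0.2, -0.6, -0.6]
opening: 0.0386
```

```bash
python3 st.py
```

```text
27.5 [0.5504 0.1659 0.0323] [180.   -0.   46.3] F [ 0.19  0.03 -0.62] T [-0.017 -0.009  0.032] 0.03893359725666689 q6 150.4
```

{"name": "servo_tool", "arguments": {"motion": [[[0,0,0.6,0,0,0],[0,0,0.4,0,0,0],[0,0,0,0,0,0]]]}}

```text
time: 27.8
ee_pos: [0.5504, 0.166, 0.0317]
tcp_rot: [180.0, -0.0, 46.3]
wrist_force: [-1.5, -0.1, 4.7]
opening: 0.039
```

```bash
python3 st.py
```

```text
28.0 [0.5505 0.166  0.0318] [180.   -0.   46.3] F [-1.68 -0.3   5.6 ] T [-0.089  0.412 -0.003] 0.03887026761906396 q6 150.4
```

Contact comes at 0.0317, as predicted. I release slowly, in place.

{"name": "servo_tool", "arguments": {"motion": [[[0,0,-0.3,0,0,0],[0,0,0,0,0,0],[0,0,0,0,0,0]]], "gripper": 44}}

```text
time: 28.3
ee_pos: [0.5503, 0.1659, 0.0313]
tcp_rot: [-180.0, 0.0, 46.3]
wrist_force: [0.8, 0.2, -0.7]
opening: 0.0441
```

{"name": "servo_tool", "arguments": {"motion": [[[0,0,0,0,0,0],[0,0,0,0,0,0],[0,0,0,0,0,0],[0,0,0,0,0,0]]], "gripper": 62}}

```text
time: 28.7
ee_pos: [0.5503, 0.166, 0.0315]
tcp_rot: [-180.0, 0.0, 46.3]
wrist_force: [0.5, 0.6, -0.0]
opening: 0.0618
```

```bash
python3 st.py; python3 - <<'E'
from h import *
p=bot.camera('scene');save(cv2.resize(p['color'][180:320,180:330],None,fx=4,fy=4,interpolation=cv2.INTER_CUBIC),'d2.png')
E
```

```text
28.9 [0.5503 0.166  0.0316] [-180.     0.    46.3] F [ 0.48  0.03 -0.18] T [-0.001  0.02  -0.002] 0.06195325261518332 q6 150.4
```

View pics/d2.png

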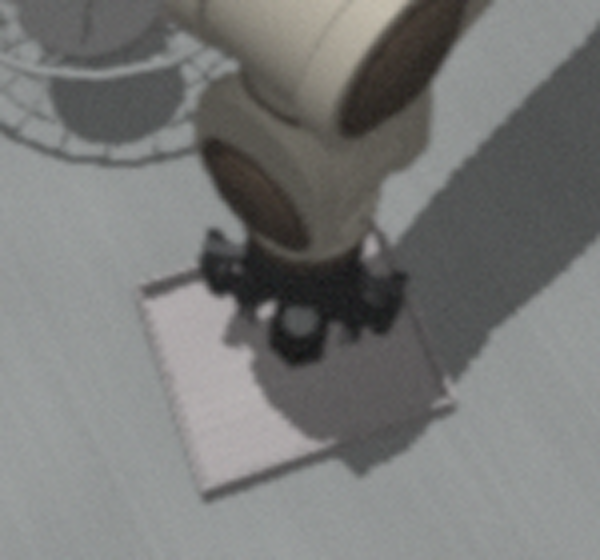

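The nut stands upright in the pan, with its disc at crop (298,318), and the fingers are clear on both sides. I retract upwards and then out of the view.

{"name": "servo_tool", "arguments": {"motion": [[[0,0,-5,0,0,0],[0,0,-15,0,0,0],[0,0,-25,0,0,0],[0,0,-35,0,0,0],[0,0,-35,0,0,0]]]}}

```text
time: 29.45
ee_pos: [0.5502, 0.1659, 0.149]
tcp_rot: [180.0, -0.0, 46.3]
wrist_force: [1.5, 0.7, 0.2]
opening: 0.0622
```

{"name": "servo_tool", "arguments": {"motion": [[[-20,-20,-25,0,0,0],[-20,-20,-25,0,0,0],[-20,-20,0,0,0,0],[-20,-20,0,0,0,0],[-20,-20,0,0,0,0]]]}}

```text
time: 29.95
ee_pos: [0.408, 0.1625, 0.1982]
tcp_rot: [180.0, -0.1, 46.3]
wrist_force: [-0.5, 0.6, -0.2]
opening: 0.062
```

{"name": "servo_tool", "arguments": {"motion": [[[-20,-10,0,0,0,0],[-20,0,0,0,0,0],[-10,0,0,0,0,0],[0,0,0,0,0,0],[0,0,0,0,0,0]]]}}

```text
time: 30.45
ee_pos: [0.3678, 0.1335, 0.1971]
tcp_rot: [180.0, -0.1, 46.3]
wrist_force: [0.4, -0.1, 0.3]
opening: 0.0617
```

```bash
python3 st.py; python3 - <<'E'
from h import *
for n in ['scene','top']:
    p=bot.camera(n);np.save(n+'9.npy',p,allow_pickle=True);save(p,n+'9.png')
    for l in ['nut','pan','jar','mug','brush']: print(n,l,[([round(float(x)) for x in r['rect']],round(r['confidence'],2)) for r in bot.look_for(p,l)])
    c=p['color'][210:320,200:310] if n=='scene' else p['color'][135:225,155:245]
    save(cv2.resize(c,None,fx=5,fy=5,interpolation=cv2.INTER_CUBIC),'e_%s.png'%n)
E
```

```text
30.65 [0.3676 0.1336 0.1964] [-180.     0.    46.3] F [ 0.18  0.53 -0.28] T [ 0.036 -0.002  0.007] 0.06189202978130839 q6 153.6
scene nut [([246, 128, 17, 24], 0.83), ([266, 171, 12, 14], 0.6), ([244, 253, 18, 21], 0.56)]
scene pan []
scene jar [([265, 354, 24, 29], 0.72)]
scene mug [([194, 93, 42, 24], 0.66), ([120, 111, 35, 30], 0.6)]
scene brush [([196, 92, 44, 24], 0.6)]
top nut [([273, 240, 10, 9], 0.56), ([195, 171, 12, 14], 0.55)]
top pan [([178, 147, 50, 61], 0.94)]
top jar [([104, 136, 26, 29], 0.81), ([388, 130, 28, 34], 0.18)]
top mug [([382, 131, 33, 33], 0.61)]
top brush []
```

View pics/e_scene.png

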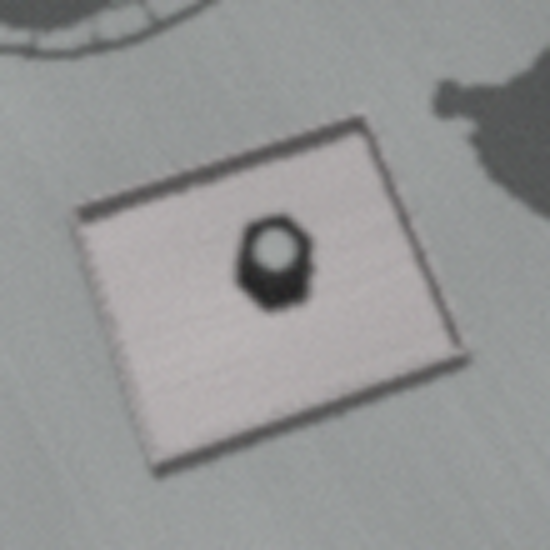

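View pics/e_top.png

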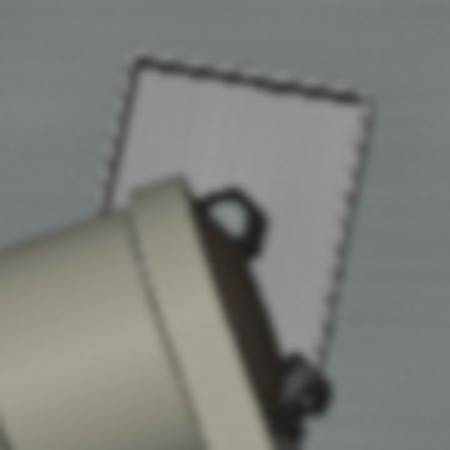

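View pics/scene9.png

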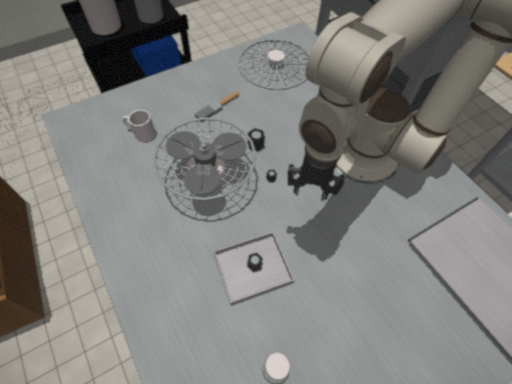

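The nut stands near the pan's middle, with its disc at about (255,259) in the scene view. The arm is clear, the bystanders have not moved and the shaft is bare. I check the position and hand in.

```bash
python3 - <<'E'
from h import *
p=np.load('scene9.npy',allow_pickle=True).item()
print(ray(p,(277.5)/5-.5+200,247.5/5-.5+210,.044))
W=np.array([ray(p,(u+.5)/5-.5+200,(v+.5)/5-.5+210,.03) for u,v in [(80,210),(362,119),(467,358),(157,472)]]);print(W.round(3),W.mean(0))
print(bot.job_done())
E
```

```text
[0.5472636  0.16413037 0.044     ]
[[0.633 0.083 0.03 ]
 [0.459 0.115 0.03 ]
 [0.485 0.269 0.03 ]
 [0.666 0.238 0.03 ]] [0.56047927 0.17618948 0.03      ]
the job is handed in; nothing more can be done
None
```

The black hex nut is off the shaft and standing open end down in the pan, and the job is handed in; it reports no verdict. It took about 31 s of the 72 s allowed.

**Choosing the nut:** I took the middle-sized one seated on the hub. The larger and smaller look-alikes on the bench were left alone.

**Unscrewing:** I turned it about 206° clockwise with a 20 N grip, raising the tool with the climb. Wrist forces read no more than about 6 N throughout. A first small lift at about 192° still met a slight downward pull of about 2 N. I turned it about 14° further, and the force fell to about zero as it came free.

**Setting down:** The nut touched the pan floor at the height I expected, with about 6 N, and was then released.

**Last checks:**
- **Nut:** it stands upright at about (0.547, 0.164) m. That is within about 18 mm of the pan's centre by either camera's estimate.
- **Arm:** it is clear, touching nothing, with the wrist force at about zero.
- **Fan and bystanders:** the shaft is bare. The jar, mug and brush look unmoved in the scene view.
- **Disagreements:** the two cameras put the pan's centre about 13 mm apart, which is still well inside the allowed area. In the final pictures the detector missed the pan in the scene view and the brush in the top view. It also put its best "mug" on the brush in the scene view. I could see the pan and the brush in the scene picture myself.

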